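Take the sprung front roller out of a bottle roller for washing

ROBOT

A 6-joint arm with a two-finger parallel gripper is mounted at the origin on the work surface. World frame = base frame: x ahead of the robot, y to its left, z up, the work surface at z = 0. Lengths are in m, angles in rad, forces in N, time in s.
With the tool pointing down it reaches from about 0.375 to 0.9 m from the base axis. Payload 3.1 kg.
Tool frame: the origin (TCP) lies midway between the tips of the shut fingers; the grasp point (between the pads) lies 19 mm behind it; z points along the fingers, x is the direction in which the jaws open and shut, and the axes are right-handed (so a half turn about z gives the same grasp; the last joint's range is limited). The gripper opens to 85 mm and grips with 20 to 120 N. Pads are 22 mm wide; open, the fingers measure 114 mm over their backs; the gripper's body (76 mm by 85 mm) begins 54 mm behind the grasp point. The pads swing forward as they close: fully open they stand 13 mm farther back than shut.
Start: joints at [0.985, 0.527, 1.433, -0, 1.181, -0.178], TCP at [0.248, 0.574, 0.231] pointing down, gripper open.
Joint ranges: [-3.08, 3.08], [-0.75, 2.2], [0.22, 2.44], [-1.43, 4.57], [0, 2.65], [-2.85, 2.85]. Speed limits (rad/s): [2.79, 2.79, 3.14, 3.14, 3.14, 3.14].

INTERFACE

Orientations are given as a unit quaternion [x, y, z, w].
In Python, from station import * gives the robot as it stands.
- The arm moves only by the tool servo_tool, never from a script. Its argument "targets" is a list of rows, each a list of 6 numbers: the shift along the tool's x, y, z in mm, then the turn, a rotation vector about the tool's x, y, z in degrees. A call has 1 to 10 rows; each row is the pose to reach, as a shift and turn from the pose commanded when the call began, along the tool's axes at that moment; what a row does not reach only later rows make up. A row lasts 1/8 s, in which the tool goes at most 62.5 mm and 10.7 degrees, less where a joint would pass 70% of its speed; a pose out of reach is approached as far as the arm can. A call with a gripper value outside its range is refused whole. "gripper" is the finger opening in mm, from 0 to 85.4, set as the call begins (left out, the last holds). The fingers move at their own pace and stop on an object; "newtons" is the grip in N (left out, the last holds). Time passes only in rows, so rows that repeat a pose let the fingers close. It gives the time, the measured TCP pose, the force and the opening at its end, in the units of the state.
- sense(): the state, without advancing time (a new reading comes with each control period).
- snapshot(name): name is "scene" or "top" or "wrist"; returns a dict with "color" (400x640x3 uint8, red, green, blue), "vfov" (degrees; the focal length in pixels is half the picture's height over the tangent of half this angle, whatever the lens; pixels are square), "cx", "cy" (the principal point, pixels), "R" (3x3) and "t" (3): a world point X has camera coordinates R X + t. Camera axes: x right, y down, z forward; pixel columns grow to the right and rows downward; lengths in m; the calibration is good to about 2 mm. The wrist camera is an equidistant fisheye: a pixel r from the principal point sees the ray r / f radians off the axis. A picture is of the moment at which its call begins. There is no depth.
- sign_off(): hands the job in, once; it reports no verdict.
The state is a dict: "t": time; "q": joint angles; "qd": joint speeds; "tau": joint torques, N m; "tcp_pos": TCP position; "tool_rot": TCP orientation; "force": force on the tool from outside, world axes, zero at the start; "ft_torque": the same for the moment, N m; "finger_gap": opening from 0.0 (shut) to 1.0 (fully open).
Only numpy, scipy, OpenCV 4.12 (cv2) and the standard library are available. Lean on these libraries where they do the work, as an engineer would, in place of code of your own. Each camera call takes 0.05 s, during which the arm holds its last target. There are 200 camera calls.

TASK

The front roller of the bottle roller is due for washing: slip the forked key over the roller's sprung pin, press the collar back against its spring and lift that end up out of its end plate with the key. Then lay the key down flat on the bench, draw the roller out and lay it gently down flat, wholly inside the wash tray. Do not knock over the glassware or push the lying bottle off the rear rollers.

Things in the scene. Friction and masses are not known exactly. Their poses are not given: they have to be found in the camera images.
- mixer: White bottle roller, fixed; 250 mm along its y, 200 mm deep (x), origin on the bench under its centre, x to its back, z up. Three black rollers of 34 mm diameter along y, axes 70 mm above the bench at x = -64 (front, the one to take out), 0 and +64 mm. Base top 40 mm above the bench. End plates between which the rollers run: see bearing (-y end) and socket (+y end).
- bearing (a point): Front roller's blind bearing hole, in the inner face (mixer y = -113 mm) of the -y end plate: point on the roller axis, 70 mm above the bench. The hole is closed all round, 12 mm wide, 11 mm high, 8 mm deep; the sprung pin reaches 5 mm into it. The plate is 12 mm thick with its cover, its top edge 13 mm above the roller axis.
- socket (a point): Front roller's closed socket in the inner face (mixer y = +61.5 mm) of the +y end plate, on the roller axis: 12 mm wide and high, 11 mm deep. Plate top 15 mm above the roller axis; behind it a drive cover 86 mm high, to mixer y = +125 mm.
- roller: The front roller, loose, 188 mm long, 0.2 to 0.35 kg. Origin on its axis at the middle of the rubber sleeve, at mixer (-64, -10, 70) mm when fitted; y along the axis towards the plain end, as the mixer's y; it can turn about y. Sleeve 34 mm diameter, y -70 to +70 mm: grip here. Sprung pin at -y, plain stub at +y. End play: 1.5 mm towards +y, 3 mm towards -y.
- roller_pin (a joint): How far the sprung pin is pressed into the roller: 0 (out) to 0.013 m. Steel pin of 8 mm diameter, to roller y = -108 mm, with a collar of 26 mm diameter at y -87 to -83 mm. The fork goes over the 16 mm of bare pin between collar and end plate. Pressing the collar towards +y takes 2 N, rising to 4.6 N; from 6 mm on the tip is out of its hole. It springs back when let go.
- collar (a point): Centre of the collar's outer face (the one the fork presses), on the roller axis, 16 mm from the end plate's inner face while fitted.
- pin_tip (a point): Outer end of the sprung pin, on the roller axis.
- stub_tip (a point): Outer end of the plain steel stub (10 mm diameter, roller y +70 to +80 mm), on the axis. Fitted, it is 8.5 mm deep in the closed socket, so the roller does not lift straight out: once the sprung end lies above its plate, draw the roller about 13 mm towards its sprung end, then lift.
- key: Forked key, loose, 160 mm long, 0.12 to 0.2 kg, on the bench. Origin on its underside below the handle's middle; x towards the fork, z up. Grey handle x -50 to +50 mm, 26 mm wide, 32 mm high. Steel blade x +50 to +110 mm, 6 mm thick (y), 32 mm high, with an end slot from x = +80 mm, 15 mm high, at mid height, between an upper and a lower tine. Centre of mass near x = +25 mm.
- key_fork (a point): Middle of the fork's slot: key x = +95 mm, 16 mm above the key's underside.
- key_mid (a point): Middle of the key's handle, 16 mm above its underside.
- tray: Open stainless-steel wash tray, fixed, 260 mm along its y, 170 mm along x, 42 mm high, walls and floor 6 mm. Origin on the bench under its centre.
- lying_bottle: Lab bottle, 52 mm diameter, 104 mm long, lying along y on the two rear rollers (its axis 99 mm above the bench, top at 125 mm). Origin on its axis.
- amber_bottle: Standing amber bottle, 60 mm diameter, 125 mm high; origin under its centre, z up.
- white_jar: Standing white jar, 56 mm diameter, 75 mm high; origin under its centre, z up.
- beaker: Standing glass beaker, 68 mm diameter, 85 mm high; origin under its centre, z up.
Not all that is in view belongs to the job. Leave any yellow look-alike of the roller alone.

How it is judged:
On the way, in this order (a step that is already met when the one before it is completed fails the run):
1. the key presses the roller's collar back against its spring (pin in by more than 3 mm, key bearing on it) (value of joint roller_pin above 0.003 m and contact force between key and roller above 0.5 N), for 0.1 s.
2. the key lifts the sprung end until the pin is above the top edge of its plate (pin tip more than 14.5 mm above the bearing's centre, key still bearing on the roller) (z of pin_tip in the frame of mixer above 0.0845 m and contact force between key and roller above 0.1 N), for 0.1 s.
At the end, for the whole second after the job is handed in: The roller lies flat and still on the floor of the wash tray, both its ends inside the tray's walls and less than 30 mm above the bench; the key lies flat and still on the bench top (not in the tray or on anything), and the lying bottle is still on the rear rollers (x of pin_tip in the frame of tray between -0.08 and 0.08 m and y of pin_tip in the frame of tray between -0.125 and 0.125 m and x of stub_tip in the frame of tray between -0.08 and 0.08 m and y of stub_tip in the frame of tray between -0.125 and 0.125 m and height (world z) of each of pin_tip, stub_tip below 0.03 m and linear speed of roller below 0.03 m/s and height (world z) of each of key_mid, key_fork below 0.0185 m and linear speed of key below 0.02 m/s and z of lying_bottle in the frame of mixer above 0.09 m); the robot touches nothing.
It fails at once if the lying bottle is pushed off the rear rollers (z of lying_bottle in the frame of mixer below 0.088 m).
It fails at once if a standing bottle, jar or beaker is knocked over (tilted more than 0.6 rad) (angle between any of amber_bottle, white_jar, beaker's own z axis and vertical above 0.6 rad).
It fails at once if the roller is dropped (falls free of the fingers faster than 0.8 m/s, about 33 mm of fall) (linear speed of roller above 0.8 m/s and contact force between the fingers and roller below 0.05 N).
It also fails if it takes over 69 s, if anything falls off the work surface, if the arm or the gripper's body presses on something with over 40 N, if the wrist force passes 120 N, or if a joint passes its speed limit or range.

## Working session

There is one attempt and no reset: what is moved stays moved. The work goes in short steps, Python scripts to look and compute and a tool call to move; the robot and the scene stay as the last step left them, time stands still between calls to the robot, and variables do not carry over. Pictures are saved under pics/ and viewed, about 8 in all and at most 12, crops included, and the job is handed in when it is done.

Besides the shell and the picture viewer there is one more tool, called by a JSON object that holds its "op" and its "data", one argument or row to a line. servo_tool: Moves the arm, as the interface text tells. Its arguments: {"type":"object","properties":{"targets":{"type":"array","items":{"type":"array","items":{"type":"number"}}},"gripper":{"type":"number"},"newtons":{"type":"number"}},"required":["targets"]}

```bash
ls; mkdir -p pics
cat > h.py <<'E'
from station import *
import numpy as np, cv2
from scipy.spatial.transform import Rotation as Ro
def grab(n,name):
    s=snapshot(n); np.savez('pics/'+name+'.npz',**s); cv2.imwrite('pics/'+name+'.png',s['color'][:,:,::-1]); return s
def load(name): return dict(np.load('pics/'+name+'.npz'))
def ray(s,u,v,fish=False):
    f=200/np.tan(np.radians(float(s['vfov']))/2); a,b=(u-s['cx'])/f,(v-s['cy'])/f
    if fish:
        r=np.hypot(a,b); k=np.sin(r)/max(r,1e-9); d=np.array([a*k,b*k,np.cos(r)])
    else: d=np.array([a,b,1.])
    R=s['R']; return -R.T@s['t'], R.T@(d/np.linalg.norm(d))
def onz(s,u,v,z,fish=False):
    o,d=ray(s,u,v,fish); return o+d*(z-o[2])/d[2]
def two(r1,r2):
    (o1,d1),(o2,d2)=r1,r2; A=np.stack([d1,-d2],1); x=np.linalg.lstsq(A,o2-o1,rcond=None)[0]
    p,q=o1+x[0]*d1,o2+x[1]*d2; return (p+q)/2,np.linalg.norm(p-q)
def proj(s,X,fish=False):
    f=200/np.tan(np.radians(float(s['vfov']))/2); c=s['R']@np.array(X)+s['t']
    if fish:
        r=np.hypot(c[0],c[1]); th=np.arctan2(r,c[2]); return np.array([s['cx']+f*th*c[0]/r,s['cy']+f*th*c[1]/r])
    return np.array([s['cx']+f*c[0]/c[2],s['cy']+f*c[1]/c[2]])
def totool(dw):
    return Ro.from_quat(sense()['tool_rot']).as_matrix().T@np.array(dw)*1000
E
python3 - <<'E'
from h import *
for n in('scene','top','wrist'):
    s=grab(n,n+'0'); print(n,s['vfov'],s['cx'],s['cy'],-s['R'].T@s['t'],s['R'][2])
a=load('scene0')['color'];b=load('top0')['color']
cv2.imwrite('pics/both.png',np.vstack([a,b])[:,:,::-1])
print(sense())
E
```

```text
pics
scene 50.760546057986225 316.3285581412657 198.19371592744776 [ 1.10529552 -0.5095422   0.78997585] [-0.59111478  0.48359379 -0.64553882]
top 46.99128467630969 312.8979791171736 198.90710891149837 [ 0.37742975 -0.00327981  1.51875991] [ 0.06414512  0.02294798 -0.9976767 ]
wrist 65.70646984690485 315.47237172106765 199.78890265750064 [0.17086224 0.60623429 0.37280901] [ 0.29758098 -0.13049578 -0.94573591]
{'t': 0.15, 'q': array([ 9.84504251e-01,  5.28267056e-01,  1.43361323e+00, -3.09515503e-05,
        1.18139558e+00, -1.78525969e-01]), 'qd': array([ 4.70617893e-04, -5.76443422e-04, -3.53340566e-03, -1.61117984e-03,
       -3.62662658e-04, -7.61041615e-05]), 'tau': array([ 1.64762372e-03, -4.42742050e+01, -1.78276491e+01, -2.36689339e-04,
        5.51774923e-03,  5.41141617e-06]), 'tcp_pos': array([0.24753579, 0.57329112, 0.23054788]), 'tool_rot': array([ 8.35627844e-01,  5.49295365e-01, -7.68575151e-04,  3.43218457e-04]), 'force': array([ 0.06892444, -0.12770702, -0.39936113]), 'ft_torque': array([ 0.01323059, -0.03461099, -0.00638093]), 'finger_gap': 1.0001784748567821}
```

View pics/both.png

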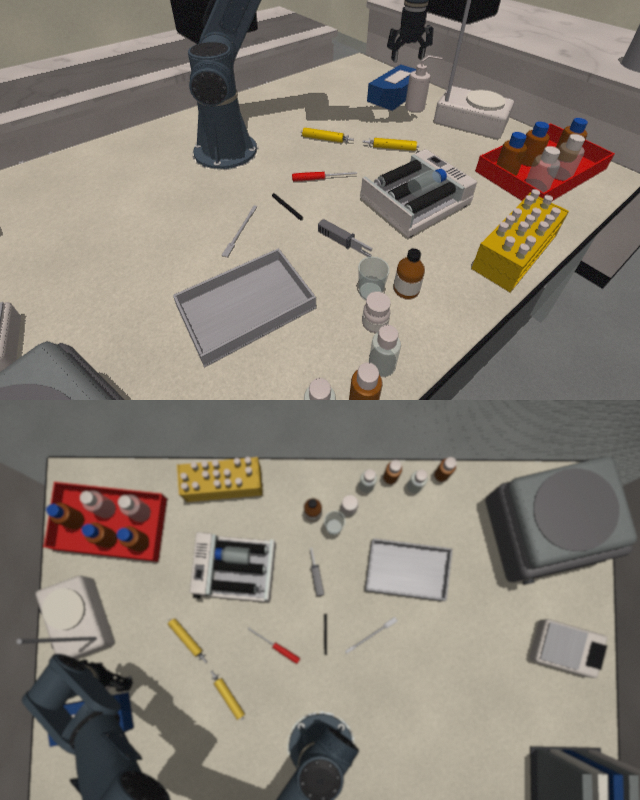

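The stacked picture shows the scene view above and the top view below.

- **Mixer:** at (240,167) in the top view. Its drive cover is on the left, so mixer +y is about world +y, and the front roller is at row ~187.
- **Key:** the handle is at (318,182) and the fork points up, to about (311,152).
- **Tray:** at (408,170).
- **Look-alikes:** the yellow rods at (187,237) and (228,295), plus a black rod, a red screwdriver and a spatula. None of these fit. The key is the grey handle with the forked blade, and the roller is the black one fitted at the front of the mixer.

Next I'll make enlarged crops to confirm this.

Run:
```python
from h import *
t=load('top0');s=load('scene0')
for n,u,v,z in[('mixer',240,167,.04),('keyhandle',318,182,.03),('keytip',310.5,150,.03),('tray',408,170,.04),('amber',313,108,.1),('beaker',333,125,.08),('jar',349,105,.07)]:
    print(n,onz(t,u,v,z).round(3))
a=cv2.resize(t['color'][125:210,185:335],(800,453),interpolation=cv2.INTER_CUBIC)
cv2.imwrite('pics/c1.png',a[:,:,::-1])
b=cv2.resize(s['color'][140:265,310:485],(800,571),interpolation=cv2.INTER_CUBIC)
cv2.imwrite('pics/c2.png',b[:,:,::-1])
```

```text
mixer [0.573 0.269 0.04 ]
keyhandle [0.528 0.015 0.03 ]
keytip [0.633 0.041 0.03 ]
tray [ 0.57  -0.274  0.04 ]
amber [0.754 0.034 0.1  ]
beaker [ 0.705 -0.03   0.08 ]
jar [ 0.773 -0.08   0.07 ]
```

View pics/c1.png

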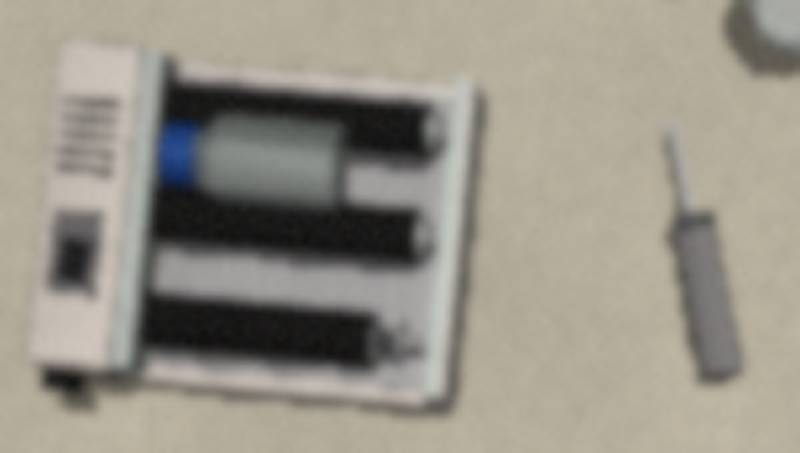

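View pics/c2.png

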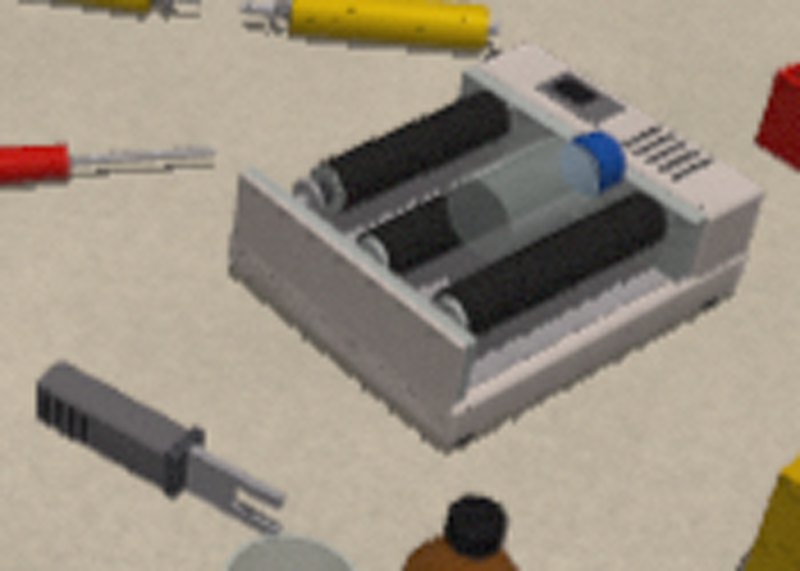

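The top crop shows the mixer with yaw about -6° and the front roller's pin end at crop (405,345). The key's handle runs (693,220) to (720,375), with its thin blade pointing up. The scene crop shows the key upright, with its fork slot facing sideways at crop (265,500), and the front (robot-side) black roller's pin at (310,190). That confirms the targets, so I'll go above the key.

{"op": "servo_tool", "data": {
  "targets": [
    [-391, 389, -40, 0, 0, -37],
    [-391, 389, -40, 0, 0, -37],
    [-391, 389, -40, 0, 0, -37],
    [-391, 389, -40, 0, 0, -37],
    [-391, 389, -40, 0, 0, -37],
    [-391, 389, -40, 0, 0, -37]
  ]
}}

```text
t: 0.9
tcp_pos: [0.3825, 0.2316, 0.258]
tool_rot: [0.618, 0.786, 0.0, 0.0]
force: [0.4, -0.4, -0.1]
finger_gap: 0.997
```

Run:
```python
from h import *
s=grab('wrist','w1'); print(sense()['tcp_pos'])
```

```text
[0.38580728 0.22538458 0.25844747]
```

{"op": "servo_tool", "data": {
  "targets": [
    [-180, 170, 0, 0, 0, 0],
    [-180, 170, 0, 0, 0, 0],
    [-180, 170, 0, 0, 0, 0],
    [-180, 170, 0, 0, 0, 0],
    [-180, 170, 0, 0, 0, 0],
    [-180, 170, 0, 0, 0, 0]
  ]
}}

```text
t: 1.7
tcp_pos: [0.5888, 0.0988, 0.257]
tool_rot: [0.618, 0.786, -0.001, -0.001]
force: [-0.5, 0.2, -0.7]
finger_gap: 1.003
```

{"op": "servo_tool", "data": {
  "targets": [
    [-33, -151, 0, 0, 0, 0],
    [-33, -151, 0, 0, 0, 0],
    [-33, -151, 0, 0, 0, 0],
    [-33, -151, 0, 0, 0, 0]
  ]
}}

```text
t: 2.2
tcp_pos: [0.4472, 0.0319, 0.258]
tool_rot: [0.618, 0.786, -0.0, -0.001]
force: [0.2, 0.4, 0.5]
finger_gap: 0.997
```

Run:
```python
from h import *
s=grab('wrist','w2'); print(sense()['tcp_pos'])
a=load('w1')['color']
cv2.imwrite('pics/v3.png',np.vstack([a,s['color']])[:,:,::-1])
```

```text
[0.44954015 0.03186913 0.25837533]
```

View pics/v3.png

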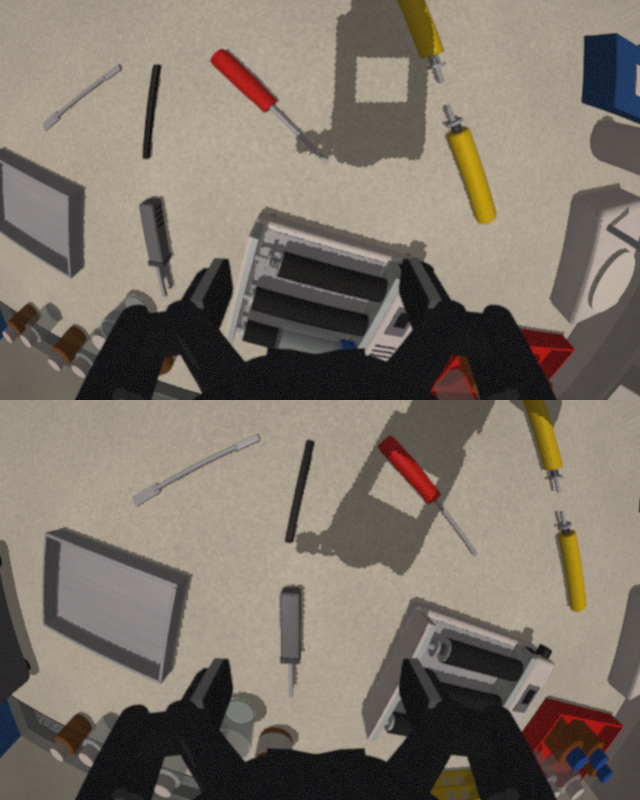

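The wrist views show the key at (155,245) in w1 and at (290,230), with the tip at (291,295), in w2. The roller's pin end is at (270,255) in w1 and (437,248) in w2. I'll crop all four for pixel reading.

Run:
```python
from h import *
w1=load('w1')['color'];w2=load('w2')['color']
def c(im,x,y,w,h,W,H): 
    o=cv2.resize(im[y:y+h,x:x+w],(W,H),interpolation=cv2.INTER_CUBIC)
    for i in range(0,w,10): cv2.line(o,(i*W//w,0),(i*W//w,6 if i%50 else 14),(255,0,0),1)
    for j in range(0,h,10): cv2.line(o,(0,j*H//h),(6 if j%50 else 14,j*H//h),(255,0,0),1)
    return o
a=np.hstack([c(w1,120,190,80,60,400,300),c(w1,230,200,80,60,400,300)])
a=np.hstack([c(w1,120,190,80,112,300,420),c(w1,230,205,90,75,500,420)])[:420]
b=np.hstack([c(w2,255,180,80,125,300,0+469)[:469],c(w2,385,195,90,84,500,469)])
cv2.imwrite('pics/v4a.png',cv2.resize(np.vstack([a,b]),(800,889))[:,:,::-1])
top=np.hstack([c(w1,120,190,80,112,214,300),c(w1,230,205,90,75,360,300)])
bot=np.hstack([c(w2,255,180,80,125,192,300),c(w2,385,195,96,80,360,300)])
W=max(top.shape[1],bot.shape[1]);p=lambda i:np.pad(i,((0,0),(0,W-i.shape[1]),(0,0)))
cv2.imwrite('pics/v4.png',np.vstack([p(top),p(bot)])[:,:,::-1])
```

```text
(no output)
```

View pics/v4.png

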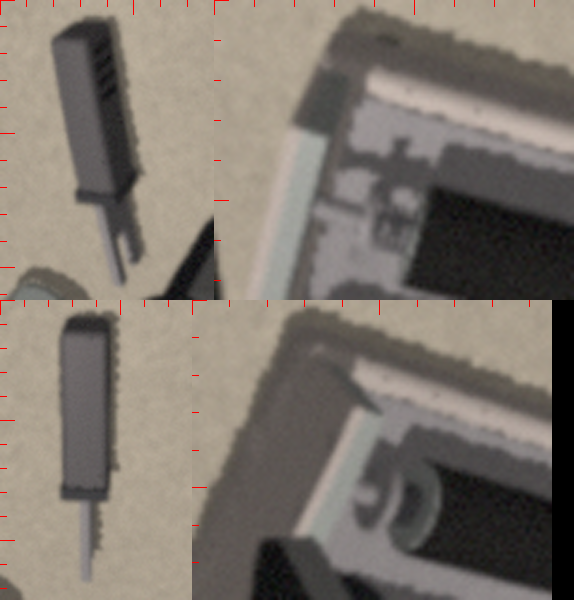

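Run:
```python
from h import *
w1=load('w1');w2=load('w2')
P={'nl':((139.8,205.7),(281.2,193.8)),'nr':((153.6,204.2),(300,193.8)),'fl':((149.2,262.9),(281.2,262)),'fr':((163,264),(300,262)),'tip':((164.9,296.2),(290.8,297)),
'plate_out':((250.3,237.5),(429.3,223)),'plate_in':((258.3,239.3),(435.7,224.9)),'pin@plate':((260.3,256.8),(431.1,247.5))}
for k,(a,b) in P.items():
    p,e=two(ray(w1,*a,True),ray(w2,*b,True)); print(k,p.round(4),round(e,4))
for k in('nl','nr','fl','fr','tip'): print(k,onz(w2,*P[k][1],.032,True).round(4), onz(w1,*P[k][0],.032,True).round(4))
for k in('plate_out','plate_in'): print(k,onz(w2,*P[k][1],.083,True).round(4),onz(w1,*P[k][0],.083,True).round(4))
# mixer yaw from top: plate line and roller
t=load('top0')
c=lambda u,v:(185+u*150/800,125+v*85/453)
A=onz(t,*c(468,85),.083);B=onz(t,*c(437,398),.083);print('plate top far/near mid',A,B,np.degrees(np.arctan2(*(A-B)[[1,0]])))
A=onz(t,*c(165,320),.087);B=onz(t,*c(375,340),.087);print('roller',A,B,np.degrees(np.arctan2(*(A-B)[[0,1]])))
```

```text
nl [ 0.4932 -0.0019  0.0284] 0.0017
nr [0.4868 0.021  0.0272] 0.0006
fl [0.5863 0.0168 0.032 ] 0.0025
fr [0.5794 0.0419 0.033 ] 0.0023
tip [0.6458 0.0422 0.0284] 0.0009
plate_out [0.4694 0.1745 0.0821] 0.0018
plate_in [0.4701 0.1841 0.0811] 0.0014
pin@plate [0.4983 0.1906 0.0772] 0.0044
nl [ 0.4911 -0.002   0.032 ] [4.922e-01 3.000e-04 3.200e-02]
nr [0.4855 0.021  0.032 ] [0.4841 0.0235 0.032 ]
fl [0.5877 0.0172 0.032 ] [0.5848 0.0168 0.032 ]
fr [0.5813 0.0423 0.032 ] [0.5788 0.0414 0.032 ]
tip [0.6436 0.042  0.032 ] [0.6419 0.0439 0.032 ]
plate_out [0.4683 0.1736 0.083 ] [0.47   0.1749 0.083 ]
plate_in [0.4687 0.1827 0.083 ] [0.4699 0.1844 0.083 ]
plate top far/near mid [0.65140954 0.15953003 0.083     ] [0.4652368  0.17379424 0.083     ] -4.381336107143719
roller [0.50870965 0.33484411 0.087     ] [0.49861471 0.21056213 0.087     ] 4.643719525025141
```

Key middle is at (0.5365, 0.0196) with yaw 11.8°, and its top at about 0.03 is consistent with the text. The mixer's yaw is about -4.5°. Now I'll grip the key at handle x = +20.

{"op": "servo_tool", "data": {
  "targets": [
    [-17, 50, 55, 0, 0, 2],
    [-33, 102, 110, 0, 0, 2],
    [-33, 102, 165, 0, 0, 2],
    [-33, 102, 210, 0, 0, 2],
    [-33, 102, 240, 0, 0, 2],
    [-33, 102, 253, 0, 0, 2],
    [-33, 102, 253, 0, 0, 2]
  ],
  "gripper": 60
}}

```text
t: 3.12
tcp_pos: [0.5581, 0.0236, 0.0044]
tool_rot: [0.631, 0.775, -0.0, -0.0]
force: [-0.7, -0.4, 0.2]
finger_gap: 0.703
```

{"op": "servo_tool", "data": {
  "targets": [
    [0, 0, 0, 0, 0, 0],
    [0, 0, 0, 0, 0, 0],
    [0, 0, 0, 0, 0, 0],
    [0, 0, 0, 0, 0, 0],
    [0, 0, 0, 0, 0, 0]
  ],
  "gripper": 15,
  "newtons": 100
}}

```text
t: 3.75
tcp_pos: [0.5589, 0.0228, 0.0068]
tool_rot: [0.632, 0.775, 0.001, 0.001]
force: [-0.6, 0.7, 6.3]
finger_gap: 0.283
```

{"op": "servo_tool", "data": {
  "targets": [
    [0, 0, -30, 0, 0, 0],
    [0, 0, -80, 0, 0, 0],
    [0, 0, -120, 0, 0, 0],
    [0, 0, -120, 0, 0, 0]
  ]
}}

```text
t: 4.25
tcp_pos: [0.5601, 0.0225, 0.1287]
tool_rot: [0.632, 0.775, 0.002, 0.004]
force: [-0.1, 0.0, -1.4]
finger_gap: 0.283
```

Run:
```python
from h import *
s=grab('wrist','w3')
```

{"op": "servo_tool", "data": {
  "targets": [
    [40, -40, -10, 0, 0, 5],
    [80, -80, -21, 0, 0, 10],
    [132, -131, -21, 0, 0, 16.2],
    [132, -131, -21, 0, 0, 16.2],
    [132, -131, -21, 0, 0, 16.2],
    [132, -131, -21, 0, 0, 16.2]
  ]
}}

```text
t: 5.05
tcp_pos: [0.4047, 0.1252, 0.1456]
tool_rot: [0.735, 0.678, 0.001, 0.001]
force: [0.8, -0.4, -1.5]
finger_gap: 0.285
```

Run:
```python
from h import *
s=grab('wrist','w4'); print(sense()['tcp_pos'],sense()['tool_rot'])
a=load('w3'); 
for n,z in(('w3',a),('w4',s)): print(proj(z,[.499,.188,.07],True))
u,v=map(int,proj(a,[.499,.188,.07],True)); u2,v2=map(int,proj(s,[.499,.188,.07],True))
def c(im,u,v,w,h,W,H):
    x=max(0,min(640-w,u-w//2));y=max(0,min(400-h,v-h//2)); print('off',x,y,W/w)
    return cv2.resize(im[y:y+h,x:x+w],(W,H),interpolation=cv2.INTER_CUBIC)
cv2.imwrite('pics/v5.png',np.hstack([c(a['color'],u,v,100,150,400,600),c(s['color'],u2,v2,100,150,400,600)])[:,:,::-1])
```

```text
[0.40471451 0.12514767 0.14566565] [7.35034911e-01 6.78028793e-01 5.55183507e-04 5.72373954e-04]
[532.15634792 185.55471729]
[393.89258864 302.18530659]
off 482 110 4.0
off 343 227 4.0
```

View pics/v5.png

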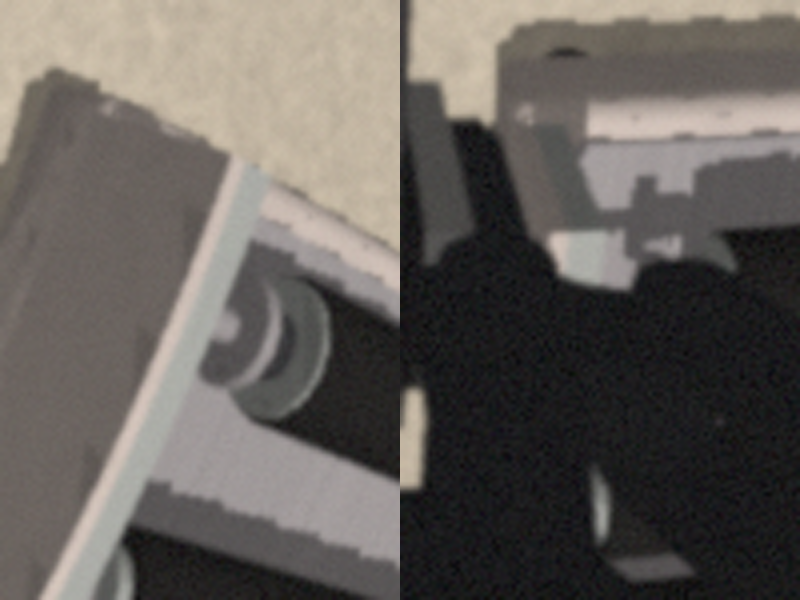

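Run:
```python
from h import *
a=load('w3');s=load('w4')
for n,p,q in(('out',(540,148),(381.3,285.3)),('in',(549,153.8),(394.3,285.3))):
    print(n,two(ray(a,*p,True),ray(s,*q,True)),onz(a,*p,.083,True).round(4),onz(s,*q,.083,True).round(4))
print('collar',onz(a,541.2,192.5,.07,True).round(4))
for X in ('rim top',(482+240/4,110+275/4),.083),('rim bot',(482+226/4,110+386/4),.057),('sleeve end top?',(482+312/4,110+280/4),.087):
    print(X[0],onz(a,*X[1],X[2],True).round(4))
# plate inner top edge direction in w3
A=onz(a,482+268/4,110+175/4,.083,True);B=onz(a,482+80/4,110+600/4,.083,True);print('edge',A,B,np.degrees(np.arctan2(*(B-A)[[1,0]])))
```

```text
out (array([0.46888916, 0.172895  , 0.08266529]), np.float64(0.0008341444121319605)) [0.4687 0.1721 0.083 ] [0.469  0.1731 0.083 ]
in (array([0.470306  , 0.18387763, 0.08282252]), np.float64(0.0006601735848204518)) [0.4701 0.1833 0.083 ] [0.4705 0.1841 0.083 ]
collar [0.5022 0.2011 0.07  ]
rim top [0.4902 0.1842 0.083 ]
rim bot [0.5167 0.2168 0.057 ]
sleeve end top? [0.486  0.2009 0.087 ]
edge [0.47010024 0.18331467 0.083     ] [0.56186813 0.17567833 0.083     ] -4.756828308393903
```

The plate's inner top front corner is at (0.470, 0.184, 0.083), and both views agree within 1 mm. The pin axis is at x ≈ 0.501, the gap centre at y ≈ 0.189, and the yaw is -4.6°. Next I'll stage the fork in front of the pin at z 0.070.

{"op": "servo_tool", "data": {
  "targets": [
    [35, -36, 0, 0, 0, 0],
    [71, -36, 20, 0, 0, 0],
    [71, -36, 60, 0, 0, 0],
    [71, -36, 85, 0, 0, 0],
    [71, -36, 85, 0, 0, 0],
    [71, -36, 85, 0, 0, 0]
  ]
}}

```text
t: 5.85
tcp_pos: [0.3737, 0.1992, 0.0612]
tool_rot: [0.735, 0.678, 0.001, 0.0]
force: [-0.5, -0.5, -1.8]
finger_gap: 0.282
```

Run:
```python
from h import *
q=sense();print(q['tcp_pos'],q['tool_rot'],q['force'])
s=grab('scene','s1');t=grab('top','t1')
a=cv2.resize(s['color'][130:230,330:440],(660,600),interpolation=cv2.INTER_CUBIC)
cv2.imwrite('pics/v6.png',a[:,:,::-1])
f=.0724;R=Ro.from_quat(q['tool_rot']).as_matrix()
P=q['tcp_pos']+R[:,1]*(.0874);P[2]+=.0092+.016
print('expected tine tip top',P,(proj(s,P)-[330,130])*6, 'pin',(proj(s,[.501,.19,.07])-[330,130])*6,'platecorner',(proj(s,[.4703,.1838,.083])-[330,130])*6,(proj(s,[.4689,.1728,.083])-[330,130])*6)
```

```text
[0.37372045 0.199185   0.0611783 ] [7.35021407e-01 6.78043645e-01 5.02692078e-04 3.08284207e-04] [-0.48166728 -0.48035344 -1.75017461]
expected tine tip top [0.46083666 0.19214812 0.08647749] [209.52922435 256.49592886] pin [264.54659765 327.9799829 ] platecorner [210.24471381 278.92489881] [190.8812295  286.58389265]
```

View pics/v6.png

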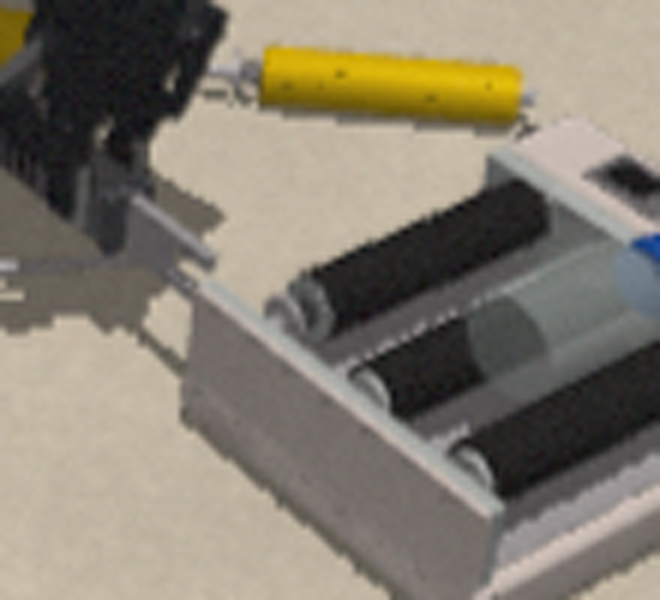

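The scene crop shows the upper tine's tip at crop (214,258), against (209,256) predicted. The fork lies level with the gap between the plate and the collar, so I'll insert it.

{"op": "servo_tool", "data": {
  "targets": [
    [0, 10, 0, 0, 0, 0],
    [0, 20, 0, 0, 0, 0],
    [0, 27, 0, 0, 0, 0],
    [0, 34, 0, 0, 0, 0],
    [0, 38, 0, 0, 0, 0]
  ]
}}

```text
t: 6.58
tcp_pos: [0.411, 0.1963, 0.0609]
tool_rot: [0.735, 0.678, 0.0, 0.0]
force: [-0.3, -0.1, -2.1]
finger_gap: 0.286
```

{"op": "servo_tool", "data": {
  "targets": [
    [0, 5, 0, 0, 0, 0],
    [0, 10, 0, 0, 0, 0],
    [0, 15, 0, 0, 0, 0],
    [0, 17, 0, 0, 0, 0],
    [0, 17, 0, 0, 0, 0]
  ]
}}

```text
t: 7.2
tcp_pos: [0.4274, 0.195, 0.0609]
tool_rot: [0.735, 0.678, 0.0, 0.0]
force: [-0.8, 0.1, -2.1]
finger_gap: 0.281
```

{"op": "servo_tool", "data": {
  "targets": [
    [2, 0, 0, 0, 0, 0],
    [4, 0, 0, 0, 0, 0],
    [6, 0, 0, 0, 0, 0],
    [6, 0, 0, 0, 0, 0],
    [6, 0, 0, 0, 0, 0]
  ]
}}

```text
t: 7.82
tcp_pos: [0.4278, 0.201, 0.0609]
tool_rot: [0.735, 0.678, 0.0, 0.0]
force: [-0.4, 0.1, -1.3]
finger_gap: 0.281
```

{"op": "servo_tool", "data": {
  "targets": [
    [2, 0, 0, 0, 0, 0],
    [4, 0, 0, 0, 0, 0],
    [5, 0, 0, 0, 0, 0],
    [5, 0, 0, 0, 0, 0],
    [5, 0, 0, 0, 0, 0]
  ]
}}

```text
t: 8.45
tcp_pos: [0.428, 0.2059, 0.0608]
tool_rot: [0.735, 0.678, -0.0, -0.0]
force: [0.7, -2.8, -2.0]
finger_gap: 0.286
```

{"op": "servo_tool", "data": {
  "targets": [
    [2, 0, 0, 0, 0, 0],
    [4, 0, 0, 0, 0, 0],
    [5, 0, 0, 0, 0, 0],
    [5, 0, 0, 0, 0, 0]
  ]
}}

```text
t: 8.95
tcp_pos: [0.4285, 0.211, 0.0608]
tool_rot: [0.735, 0.678, -0.0, -0.0]
force: [-0.2, -4.0, -2.5]
finger_gap: 0.285
```

{"op": "servo_tool", "data": {
  "targets": [
    [1, 0, 0, 0, 0, 0],
    [1, 0, 0, 0, 0, 0],
    [1, 0, 0, 0, 0, 0]
  ]
}}

```text
t: 9.32
tcp_pos: [0.4286, 0.2119, 0.0609]
tool_rot: [0.735, 0.678, -0.0, -0.0]
force: [-0.3, -4.0, -2.6]
finger_gap: 0.287
```

Run:
```python
from h import *
q=sense();print(q['tcp_pos'],q['tool_rot'],q['force'])
s=grab('scene','s2')
a=cv2.resize(s['color'][160:210,355:415],(720,600),interpolation=cv2.INTER_CUBIC)
cv2.imwrite('pics/v7.png',a[:,:,::-1])
```

```text
[0.42860465 0.21191617 0.06087636] [ 7.34717016e-01  6.78373716e-01 -8.04564328e-05 -3.06904276e-05] [-0.30838283 -3.97209591 -2.61012283]
```

View pics/v7.png

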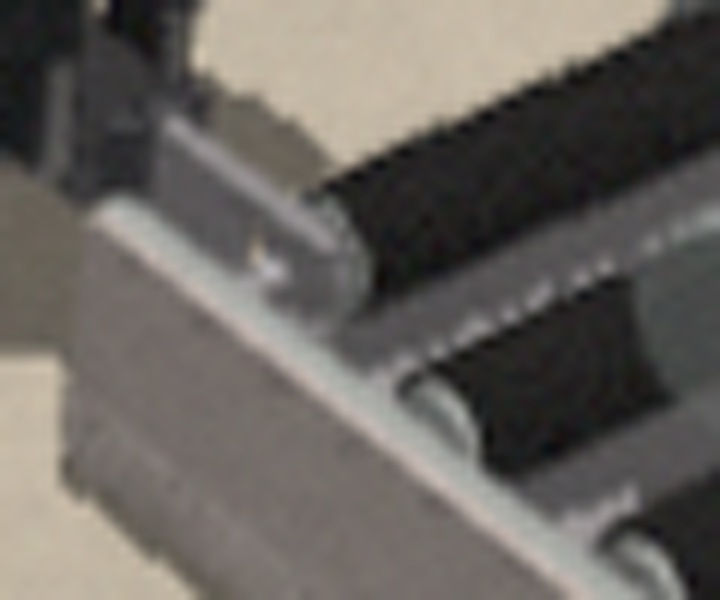

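The crop shows the fork over the pin (bright dot at (262,258)), bearing on the collar and clear of the plate. The force is 4 N, which means about 10 mm of compression. Now I'll lift.

{"op": "servo_tool", "data": {
  "targets": [
    [0, 0, -2, 0, 0, 0],
    [0, 0, -4, 0, 0, 0],
    [0, 0, -6, 0, 0, 0],
    [0, 0, -8, 0, 0, 0],
    [0, 0, -10, 0, 0, 0],
    [0, 0, -12, 0, 0, 0],
    [0, 0, -12, 0, 0, 0]
  ]
}}

```text
t: 10.25
tcp_pos: [0.4288, 0.212, 0.073]
tool_rot: [0.735, 0.678, 0.0, 0.0]
force: [0.1, -4.1, -3.6]
finger_gap: 0.285
```

{"op": "servo_tool", "data": {
  "targets": [
    [0, 0, -2, 0, 0, 0],
    [0, 0, -4, 0, 0, 0],
    [0, 0, -6, 0, 0, 0],
    [0, 0, -8, 0, 0, 0],
    [0, 0, -10, 0, 0, 0],
    [0, 0, -12, 0, 0, 0],
    [0, 0, -12, 0, 0, 0]
  ]
}}

```text
t: 11.12
tcp_pos: [0.4288, 0.212, 0.0851]
tool_rot: [0.735, 0.678, 0.0, 0.0]
force: [-0.5, -5.0, -3.9]
finger_gap: 0.288
```

{"op": "servo_tool", "data": {
  "targets": [
    [-2, 0, 0, 0, 0, 0],
    [-4, 0, 0, 0, 0, 0],
    [-6, 0, 0, 0, 0, 0],
    [-8, 0, 0, 0, 0, 0],
    [-10, 0, 0, 0, 0, 0],
    [-12, 0, 0, 0, 0, 0],
    [-13, 0, 0, 0, 0, 0],
    [-13, 0, 0, 0, 0, 0]
  ]
}}

```text
t: 12.12
tcp_pos: [0.428, 0.1993, 0.085]
tool_rot: [0.735, 0.678, 0.0, 0.0]
force: [0.1, 0.3, -2.7]
finger_gap: 0.283
```

Run:
```python
from h import *
q=sense();print(q['tcp_pos'],q['force'])
s=grab('scene','s3')
a=cv2.resize(s['color'][150:200,355:415],(720,600),interpolation=cv2.INTER_CUBIC)
cv2.imwrite('pics/v8.png',a[:,:,::-1])
```

```text
[0.42796103 0.19929607 0.08498996] [ 0.08999669  0.3393833  -2.7315332 ]
```

View pics/v8.png

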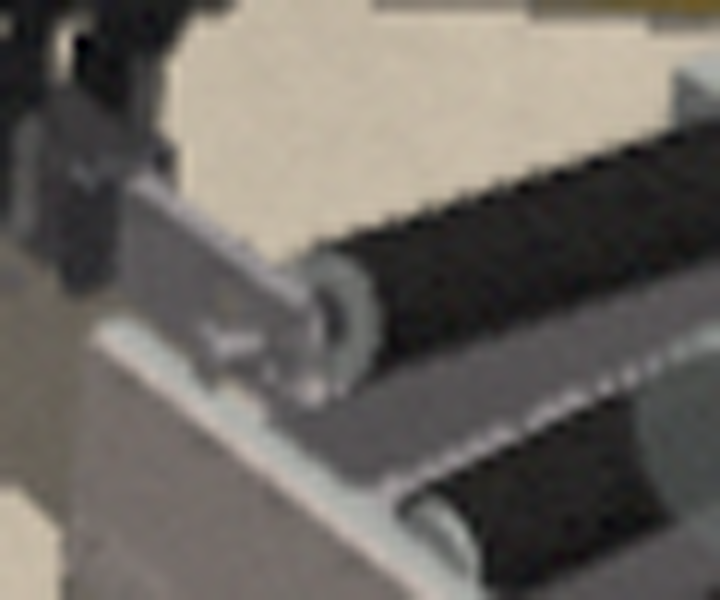

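The crop shows the pin sprung out, at about (235,345), above and over the plate's top edge. Next I'll lower it onto the plate.

{"op": "servo_tool", "data": {
  "targets": [
    [0, 0, 2, 0, 0, 0],
    [-1, 0, 4, 0, 0, 0],
    [-2, 0, 6, 0, 0, 0],
    [-2, 0, 7.5, 0, 0, 0],
    [-2, 0, 7.5, 0, 0, 0],
    [-2, 0, 7.5, 0, 0, 0]
  ]
}}

```text
t: 12.92
tcp_pos: [0.4276, 0.197, 0.0774]
tool_rot: [0.735, 0.678, 0.0, 0.0]
force: [0.3, -0.3, -1.3]
finger_gap: 0.282
```

Run:
```python
from h import *
q=sense();print(q['tcp_pos'],q['force'])
s=grab('scene','s4')
a=cv2.resize(s['color'][150:200,355:415],(720,600),interpolation=cv2.INTER_CUBIC)
cv2.imwrite('pics/v9.png',a[:,:,::-1])
```

```text
[0.42759945 0.1970293  0.07743272] [ 0.33045875 -0.26526953 -1.26091254]
```

View pics/v9.png

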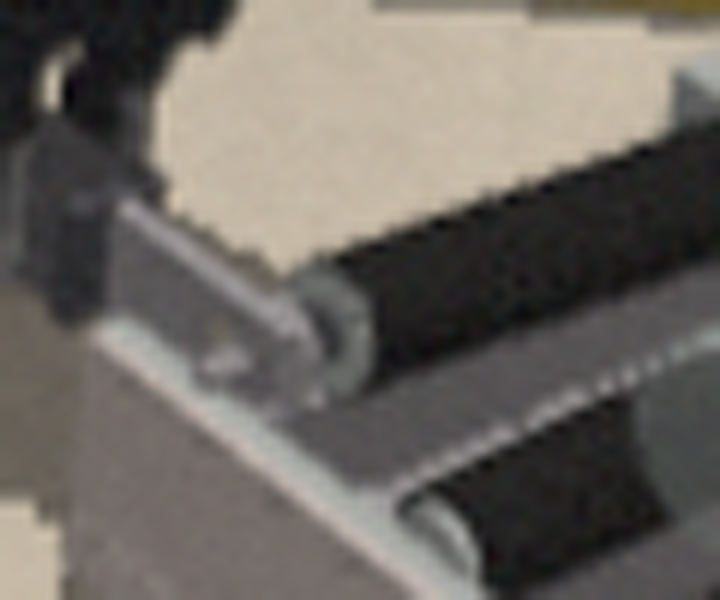

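The pin rests on the plate at about (225,362), and the wrist force is back to the key's weight alone. I'll withdraw the fork.

{"op": "servo_tool", "data": {
  "targets": [
    [0, -4, 0, 0, 0, 0],
    [0, -9, 0, 0, 0, 0],
    [0, -15, 0, 0, 0, 0],
    [0, -21, 0, 0, 0, 0],
    [0, -30, 0, 0, 0, 0],
    [0, -45, 0, 0, 0, 0],
    [0, -55, 0, 0, 0, 0],
    [0, -55, 0, 0, 0, 0]
  ]
}}

```text
t: 13.98
tcp_pos: [0.3711, 0.2014, 0.0774]
tool_rot: [0.734, 0.679, -0.001, -0.0]
force: [0.0, -0.9, -0.9]
finger_gap: 0.283
```

Run:
```python
from h import *
q=sense();print(q['tcp_pos'],q['force'])
print(totool(np.array([.55,.02,.0075])-q['tcp_pos']))
s=grab('scene','s5')
d=np.abs(s['color'].astype(int)-load('s4')['color'])[150:200,355:415]
print('px of sleeve changed',(d[:,:].max(2)>40).sum())
```

```text
[0.37109885 0.20136179 0.07735603] [ 0.03317772 -0.85293722 -0.94317645]
[-166.65911169  192.75068049   69.63834903]
px of sleeve changed 480
```

{"op": "servo_tool", "data": {
  "targets": [
    [-40, 0, -15, 0, 0, 0],
    [-100, 0, -15, 0, 0, 0],
    [-140, 40, -15, 0, 0, 0],
    [-167, 90, -10, 0, 0, 0],
    [-167, 150, 10, 0, 0, 0],
    [-167, 193, 30, 0, 0, 0],
    [-167, 193, 50, 0, 0, 0],
    [-167, 193, 62, 0, 0, 0],
    [-167, 193, 66, 0, 0, 0],
    [-167, 193, 69.5, 0, 0, 0]
  ]
}}

```text
t: 15.28
tcp_pos: [0.5516, 0.0196, 0.0081]
tool_rot: [0.735, 0.678, 0.0, 0.0]
force: [0.8, 0.1, -1.3]
finger_gap: 0.284
```

{"op": "servo_tool", "data": {
  "targets": [
    [0, 0, 0, 0, 0, 0],
    [0, 0, 0, 0, 0, 0]
  ]
}}

```text
t: 15.52
tcp_pos: [0.552, 0.0196, 0.0085]
tool_rot: [0.735, 0.678, 0.0, 0.0]
force: [0.1, 0.5, -1.0]
finger_gap: 0.283
```

Not touching the bench yet, so I'll ease down, then release and rise.

{"op": "servo_tool", "data": {
  "targets": [
    [0, 0, 1, 0, 0, 0],
    [0, 0, 2, 0, 0, 0],
    [0, 0, 2, 0, 0, 0]
  ]
}}

```text
t: 15.9
tcp_pos: [0.552, 0.0195, 0.0068]
tool_rot: [0.735, 0.678, 0.0, 0.0]
force: [-1.2, 0.2, 4.6]
finger_gap: 0.285
```

{"op": "servo_tool", "data": {
  "targets": [
    [0, 0, 0, 0, 0, 0],
    [0, 0, 0, 0, 0, 0],
    [0, 0, -3, 0, 0, 0],
    [0, 0, -30, 0, 0, 0],
    [0, 0, -80, 0, 0, 0],
    [0, 0, -140, 0, 0, 0],
    [0, 0, -140, 0, 0, 0]
  ],
  "gripper": 60
}}

```text
t: 16.77
tcp_pos: [0.5552, 0.0191, 0.1507]
tool_rot: [0.735, 0.678, 0.003, 0.004]
force: [1.1, -0.5, -0.1]
finger_gap: 0.7
```

{"op": "servo_tool", "data": {
  "targets": [
    [30, -8, -20, 0, 0, 10],
    [60, -16, -40, 0, 0, 20],
    [90, -25, -40, 0, 0, 30],
    [130, -35, -40, 0, 0, 40],
    [170, -45, -40, 0, 0, 50],
    [210, -55, -40, 0, 0, 60],
    [260, -67, -40, 0, 0, 70],
    [260, -67, -40, 0, 0, 80],
    [260, -67, -40, 0, 0, 90],
    [260, -67, -40, 0, 0, 90]
  ]
}}

```text
t: 18.02
tcp_pos: [0.5048, 0.284, 0.1847]
tool_rot: [0.999, -0.039, -0.001, 0.0]
force: [-0.8, -0.5, 1.0]
finger_gap: 0.702
```

Run:
```python
from h import *
q=sense();print(q['tcp_pos'],q['tool_rot'],q['force'])
s=grab('wrist','w5');p=grab('scene','s6')
for X in ([.503,.21,.1],[.515,.355,.085],[.501,.19,.087]): print(proj(s,X,True),proj(p,X))
a=s['color'][130:400,180:480]
b=cv2.resize(p['color'][140:260,310:450],(350,300),interpolation=cv2.INTER_CUBIC)
o=np.zeros((540,800,3),np.uint8); a2=cv2.resize(a,(600,540)); o[:,:600]=a2; o[:,600:]=cv2.resize(p['color'][140:260,300:345+0],(200,540)) ; cv2.imwrite('pics/v10.png',o[:,:600,::-1])
```

```text
[0.50483914 0.28401283 0.18473456] [ 9.99253164e-01 -3.86243910e-02 -1.05007055e-03  4.09229244e-04] [-0.75370329 -0.47109844  0.95585017]
[319.79692123 284.81765214] [380.8330278  173.52959944]
[321.4238173  112.29890831] [418.39928186 160.77141367]
[319.03573193 294.26530121] [374.66564877 179.77177678]
```

View pics/v10.png

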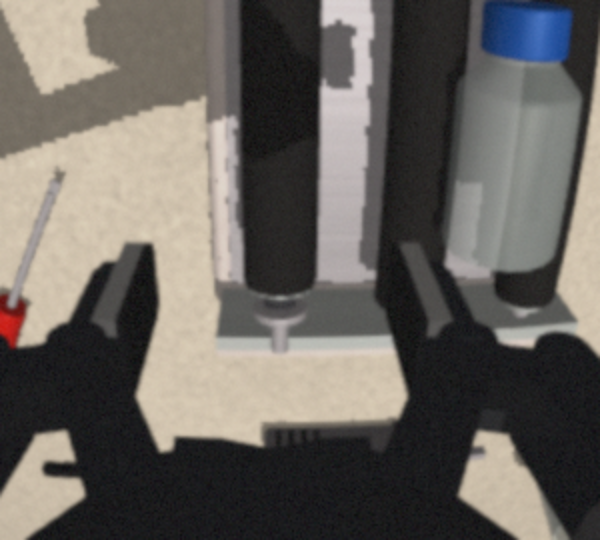

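The wrist crop shows the tilted front roller centred at column 281 between the open fingers. Its pin rests on the plate at (280,335), which matches my predicted axis, and the key lies on the bench behind. I'll descend and grip the sleeve.

{"op": "servo_tool", "data": {
  "targets": [
    [4, 0, 40, 0, 0, 0],
    [4, 0, 70, 0, 0, 0],
    [4, 0, 95, 0, 0, 0],
    [4, 0, 112, 0, 0, 0],
    [4, 0, 118, 0, 0, 0],
    [4, 0, 118, 0, 0, 0]
  ],
  "gripper": 56
}}

```text
t: 18.88
tcp_pos: [0.5099, 0.2838, 0.0679]
tool_rot: [0.999, -0.04, 0.0, -0.0]
force: [1.7, 0.0, 0.2]
finger_gap: 0.655
```

{"op": "servo_tool", "data": {
  "targets": [
    [0, 0, 0, 0, 0, 0],
    [0, 0, 0, 0, 0, 0],
    [0, 0, 0, 0, 0, 0],
    [0, 0, 0, 0, 0, 0],
    [0, 0, 0, 0, 0, 0]
  ],
  "gripper": 22,
  "newtons": 80
}}

```text
t: 19.5
tcp_pos: [0.51, 0.2839, 0.0691]
tool_rot: [0.999, -0.039, 0.001, -0.0]
force: [-1.2, -0.7, 6.3]
finger_gap: 0.367
```

{"op": "servo_tool", "data": {
  "targets": [
    [0, 3, -0.3, 0, 0, 0],
    [0, 6, -0.6, 0, 0, 0],
    [0, 9, -0.9, 0, 0, 0],
    [0, 12, -1.2, 0, 0, 0],
    [0, 15, -1.5, 0, 0, 0],
    [0, 15, -1.5, 0, 0, 0]
  ]
}}

```text
t: 20.25
tcp_pos: [0.5086, 0.2685, 0.0693]
tool_rot: [0.999, -0.04, 0.0, -0.0]
force: [0.6, 2.1, -0.6]
finger_gap: 0.367
```

{"op": "servo_tool", "data": {
  "targets": [
    [0, 0, -3, 0, 0, 0],
    [0, 0, -6, 0, 0, 0],
    [0, 0, -10, 0, 0, 0],
    [0, 0, -10, 0, 0, 0]
  ]
}}

```text
t: 20.75
tcp_pos: [0.5084, 0.2687, 0.0797]
tool_rot: [0.999, -0.04, -0.0, 0.0]
force: [-0.6, -0.1, -2.7]
finger_gap: 0.368
```

Run:
```python
from h import *
w=load('w2');t=load('top0')
for n,s,P,f in(('w2',w,[(48,130),(189,173),(162,282),(43,222)],True),('top',t,[(370,141),(451,146),(446,200),(366,194)],False)):
    Q=np.array([onz(s,*p,.042,f) for p in P]); c,(a,b),an=cv2.minAreaRect(Q[:,:2].astype(np.float32)*1000)
    print(n,Q.round(3).tolist(),c,a,b,an,Q.mean(0))
# automatic: tray mask in top view
g=t['color'].astype(int); roi=g[120:220,350:470]; m=((roi.max(2)-roi.min(2))<14).astype(np.uint8)
m=cv2.morphologyEx(m,cv2.MORPH_OPEN,np.ones((3,3)))
cs=cv2.findContours(m,0,2)[0]; k=max(cs,key=cv2.contourArea).reshape(-1,2)+[350,120]
Q=np.array([onz(t,*p,.042)[:2] for p in k])*1000; print(cv2.minAreaRect(Q.astype(np.float32)))
```

```text
w2 [[0.472, -0.385, 0.042], [0.488, -0.122, 0.042], [0.669, -0.155, 0.042], [0.637, -0.411, 0.042]] (562.58056640625, -266.754150390625) 267.73065185546875 183.8033905029297 82.79155731201172 [ 0.56661507 -0.26847047  0.042     ]
top [[0.663, -0.151, 0.042], [0.649, -0.411, 0.042], [0.475, -0.395, 0.042], [0.491, -0.14, 0.042]] (570.055419921875, -275.49029541015625) 261.5368957519531 175.1537322998047 86.49971008300781 [ 0.56946272 -0.27423787  0.042     ]
((570.938232421875, -273.61907958984375), (264.1735534667969, 175.37265014648438), 83.08216094970703)
```

{"op": "servo_tool", "data": {
  "targets": [
    [0, 0, -30, 0, 0, 0],
    [0, 0, -60, 0, 0, 0],
    [0, 0, -90, 0, 0, 0],
    [0, 0, -90, 0, 0, 0],
    [0, 0, -90, 0, 0, 0]
  ]
}}

```text
t: 21.38
tcp_pos: [0.5075, 0.2683, 0.1683]
tool_rot: [0.999, -0.04, -0.001, 0.001]
force: [-0.4, 1.4, -3.1]
finger_gap: 0.365
```

{"op": "servo_tool", "data": {
  "targets": [
    [8, 35, 0, 0, 0, 0],
    [17, 80, 0, 1, 0, 0],
    [27, 130, 0, 2, 0, 0],
    [37, 180, 0, 3, 0, 0],
    [48, 230, 0, 4, 0, 0],
    [58, 280, 0, 5, 0, 0],
    [68, 330, 0, 5.5, 0, 0],
    [78, 380, 0, 5.5, 0, 0],
    [88, 430, 0, 5.5, 0, 0],
    [98, 480, 0, 5.5, 0, 0]
  ]
}}

```text
t: 22.62
tcp_pos: [0.5668, -0.2186, 0.1671]
tool_rot: [0.998, -0.04, 0.0, -0.049]
force: [0.4, -0.5, -2.3]
finger_gap: 0.368
```

{"op": "servo_tool", "data": {
  "targets": [
    [5, 25, 0, 0, 0, 0],
    [8, 38, 0, 0, 0, 0],
    [8, 40, 20, 0, 0, 0],
    [8, 40, 45, 0, 0, 0],
    [8, 40, 70, 0, 0, 0],
    [8, 40, 70, 0, 0, 0]
  ]
}}

```text
t: 23.38
tcp_pos: [0.5712, -0.2479, 0.0933]
tool_rot: [0.998, -0.039, -0.001, -0.05]
force: [0.4, -0.7, -3.0]
finger_gap: 0.369
```

Run:
```python
from h import *
q=sense();print(q['tcp_pos'],q['tool_rot'],q['force'])
p=grab('scene','s7')
cv2.imwrite('pics/v11.png',cv2.resize(p['color'][180:370,165:325],(660,784-190))[:,:,::-1])
P=q['tcp_pos']+[0,0,.011]
d=np.array([-.08,-.9968,0])
for k in(.108,-.08): print(k,(proj(p,P+d*k)-[165,180])*[660/160,594/190])
```

```text
[ 0.57121884 -0.24793582  0.09331032] [ 0.99797246 -0.03900266 -0.0013228  -0.05027942] [ 0.37859918 -0.7249856  -3.03040304]
0.108 [156.41003807 353.36141996]
-0.08 [490.90289119 229.0693971 ]
```

View pics/v11.png

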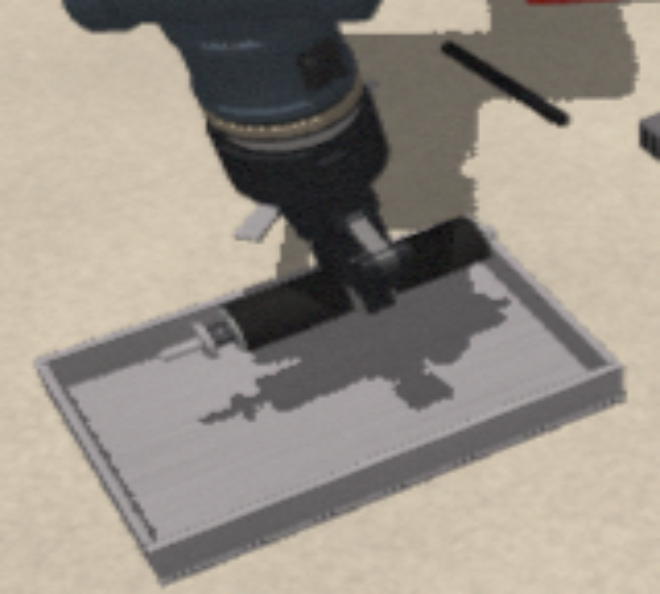

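The scene crop shows the roller level over the tray. The pin tip is at (160,358) against (156,353) predicted, and the stub is at about (494,232). It sits about 10 mm towards +y, so I'll shift it while lowering.

{"op": "servo_tool", "data": {
  "targets": [
    [0, 13, 15, 0, 0, 0],
    [0, 15, 32, 0, 0, 0],
    [0, 17, 50, 0, 0, 0],
    [0, 18, 62, 0, 0, 0],
    [0, 18, 69, 0, 0, 0],
    [0, 18, 69, 0, 0, 0]
  ]
}}

```text
t: 24.18
tcp_pos: [0.5721, -0.262, 0.0248]
tool_rot: [0.998, -0.04, 0.001, -0.048]
force: [0.7, 0.2, -3.0]
finger_gap: 0.366
```

{"op": "servo_tool", "data": {
  "targets": [
    [0, 0.3, 2.5, 0, 0, 0],
    [0, 0.5, 4.5, 0, 0, 0],
    [0, 0.6, 6, 0, 0, 0],
    [0, 0.6, 6, 0, 0, 0]
  ]
}}

```text
t: 24.68
tcp_pos: [0.5723, -0.2624, 0.0195]
tool_rot: [0.998, -0.04, 0.002, -0.048]
force: [-0.3, 0.5, -2.5]
finger_gap: 0.365
```

{"op": "servo_tool", "data": {
  "targets": [
    [0, 0, 1, 0, 0, 0],
    [0, 0, 2, 0, 0, 0],
    [0, 0, 2.5, 0, 0, 0],
    [0, 0, 2.5, 0, 0, 0]
  ]
}}

```text
t: 25.18
tcp_pos: [0.5724, -0.2621, 0.0169]
tool_rot: [0.998, -0.04, 0.002, -0.048]
force: [0.2, 0.9, -2.8]
finger_gap: 0.367
```

{"op": "servo_tool", "data": {
  "targets": [
    [0, 0, 1, 0, 0, 0],
    [0, 0, 1.5, 0, 0, 0],
    [0, 0, 1.5, 0, 0, 0]
  ]
}}

```text
t: 25.55
tcp_pos: [0.5724, -0.262, 0.0155]
tool_rot: [0.998, -0.04, 0.002, -0.048]
force: [-0.5, 0.8, -1.4]
finger_gap: 0.364
```

{"op": "servo_tool", "data": {
  "targets": [
    [0, 0, 0.7, 0, 0, 0],
    [0, 0, 1, 0, 0, 0],
    [0, 0, 1, 0, 0, 0]
  ]
}}

```text
t: 25.92
tcp_pos: [0.5724, -0.262, 0.0152]
tool_rot: [0.998, -0.04, 0.002, -0.048]
force: [-2.0, -0.7, 5.6]
finger_gap: 0.366
```

{"op": "servo_tool", "data": {
  "targets": [
    [0, 0, 0, 0, 0, 0],
    [0, 0, 0, 0, 0, 0],
    [0, 0, 0, 0, 0, 0],
    [0, 0, 0, 0, 0, 0]
  ],
  "gripper": 60
}}

```text
t: 26.42
tcp_pos: [0.5725, -0.2619, 0.0143]
tool_rot: [0.998, -0.04, 0.002, -0.048]
force: [-0.3, -0.1, 0.3]
finger_gap: 0.705
```

{"op": "servo_tool", "data": {
  "targets": [
    [0, 1, -15, 0, 0, 0],
    [0, 4, -40, 0, 0, 0],
    [0, 8, -80, 0, 0, 0],
    [0, 15, -140, 0, 0, 0],
    [0, 20, -200, 0, 0, 0],
    [0, 20, -200, 0, 0, 0]
  ]
}}

```text
t: 27.18
tcp_pos: [0.5724, -0.3044, 0.2192]
tool_rot: [0.998, -0.04, 0.008, -0.043]
force: [-0.2, -0.5, 0.7]
finger_gap: 0.703
```

Run:
```python
from h import *
q=sense();print(q['t'],q['tcp_pos'],q['force'])
p=grab('scene','s8'); t=grab('top','t8')
cv2.imwrite('pics/v12.png',cv2.resize(p['color'][120:370,165:485],(768,600))[:,:,::-1])
```

```text
27.175 [ 0.5723566  -0.30438137  0.2191675 ] [-0.2467802  -0.53140375  0.65583656]
```

Run:
```python
from h import *
p=load('s8');a=p['color'].astype(int); n=snapshot('scene')['color'].astype(int)
print('change between frames',(np.abs(n-a).max(2)>40).sum())
# sleeve: black blob at/below expected place
m=(a.max(2)<45).astype(np.uint8); c0=proj(p,[.572,-.26,.023]); print('expected centre px',c0)
k,l,st,ce=cv2.connectedComponentsWithStats(m)
for i in range(1,k):
    if st[i,4]>60 and np.hypot(*(ce[i]-c0))<60:
        pts=np.argwhere(l==i)[:,::-1].astype(np.float32); r=cv2.minAreaRect(pts); print(st[i],r,onz(p,*r[0],.023).round(3))
# steel key: dark grey blob near lay-down place
for X in ([.53,.021,.032],[.639,.0125,.032]): print('key exp px',proj(p,X))
g=((a.max(2)<105)&(a.max(2)-a.min(2)<15)).astype(np.uint8);k,l,st,ce=cv2.connectedComponentsWithStats(g)
c=proj(p,[.53,.021,.016])
for i in range(1,k):
    if st[i,4]>40 and np.hypot(*(ce[i]-c))<40: print('key blob',st[i],ce[i],onz(p,*ce[i],.016).round(3))
b=load('s0' if False else 'scene0')['color'].astype(int)
d=lambda x:((x[:,:,2]>110)&(x[:,:,0]<80))[140:200,400:460]
print('blue cap before/after',np.argwhere(d(b)).mean(0),np.argwhere(d(a)).mean(0))
```

```text
change between frames 1710
expected centre px [250.40512601 296.2724488 ]
[219 277  61  41 864] ((249.62803649902344, 296.36505126953125), (14.411764144897461, 62.882354736328125), 61.927513122558594) [ 0.571 -0.261  0.023]
key exp px [334.18379247 227.23498537]
key exp px [361.14355374 253.32249683]
key blob [320 219  41  36 312] [337.37179487 237.42628205] [0.551 0.014 0.016]
blue cap before/after [32.60377358 41.45283019] [33.06666667 41.55      ]
```

Run:
```python
from h import *
p=load('s8')
for i in range(2):
    a=snapshot('scene')['color'].astype(int);m=(a.max(2)<45).astype(np.uint8);k,l,st,ce=cv2.connectedComponentsWithStats(m)
    for j in range(1,k):
        if st[j,4]>400 and np.hypot(*(ce[j]-[250,296]))<30: print(st[j],ce[j])
q=sense();print(q['t'],q['qd'].round(3),q['force'].round(2))
sign_off()
```

```text
[219 277  61  41 870] [249.35747126 296.56321839]
[219 277  61  41 866] [249.36143187 296.6039261 ]
27.425 [ 0.002  0.011 -0.     0.001 -0.001  0.002] [-0.27 -0.65  0.16]
the job is handed in; nothing more can be done
```

The front roller is out of the mixer and lying in the wash tray, the key is back on the bench, and I handed the job in at about 27 s of the 69 s allowed.

- **Key work:** I gripped the forked key, slid it over the pin and pressed the collar at about 4 N, roughly 10 mm of travel. I lifted the sprung end about 20 mm, rested the pin on its plate, then withdrew the key and set it down on the bench.
- **Roller:** I gripped the sleeve, drew it 15 mm towards the sprung end, lifted it, levelled it and lowered it into the tray until the force showed contact.

Last checks, all from the scene camera:
- **In the tray:** the sleeve's centre measured (0.571, -0.261) m, against (0.572, -0.262) commanded. Both ends should be about 30 mm inside the tray's end walls.
- **Stillness:** the roller did not move between successive frames. A whole-picture comparison did show change, which I put down to the arm still settling.
- **Key and bottle:** the key is where I laid it, and the lying bottle's cap moved less than one pixel from the start.

Two things I could not confirm:
- The picture viewer's limit of 12 was reached, so the final scene was checked only from these numbers and not by eye.
- I did not check the standing glassware at the end. The arm was planned to stay clear of it, and no unexpected contact force showed.

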